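# Pin the jig's swing stop and hold a stock drawer against its sprung pad

### The arm

A 7-joint arm with a two-finger parallel gripper is mounted at the origin on the work surface. World frame = base frame: x ahead of the robot, y to its left, z up, the work surface at z = 0. Lengths are in m, angles in rad, forces in N, time in s.
With the tool pointing down it reaches from about 0.425 to 0.825 m from the base axis. Payload 3.6 kg.
Tool frame: the origin (TCP) lies at the centre of the arm's flange, where the gripper is bolted on; the fingertips stand 173 mm ahead of it and the grasp point (between the pads) lies robot.grip_depth ahead of it (robot.grip_depth is the distance from the TCP to the grasp point, in m); y points along the fingers, z is the direction in which the jaws open and shut, and the axes are right-handed (so a half turn about y gives the same grasp; the last joint's range is limited). The gripper opens to 85 mm and grips with 20 to 120 N. Pads are 22 mm wide; open, the fingers measure 114 mm over their backs; the gripper's body (76 mm by 85 mm) begins 54 mm behind the grasp point. The pads swing forward as they close: fully open they stand 13 mm farther back than shut.
Start: joints at [1.228, 0.615, -0.013, 1.423, 0.008, 1.103, -0.04], TCP at [0.202, -0.618, 0.405] pointing down, gripper open.
Joint ranges: [-3.12, 3.12], [-0.3, 2.06], [-1.34, 1.32], [0.26, 2.42], [-1.36, 4.5], [0.01, 1.98], [-2.84, 2.84]. Speed limits (rad/s): [2.79, 2.79, 3.14, 3.14, 3.14, 3.14, 3.14].

### API

Orientations are given as a rotation vector (axis times angle).
In Python, from rig import robot gives the robot as it stands.
- The arm moves only by the tool carry_out, never from a script. Its argument "moves" is text: rows parted by semicolons, each of 7 numbers parted by spaces: the turn, a rotation vector about the tool's x, y, z in degrees, then the shift along the tool's x, y, z in cm, then the opening, from -1 (shut) to 1 (fully open), so that 0 is half open. A call has 1 to 12 rows; each row shifts and turns the pose as measured when the row begins, along the tool's axes as they then stand; what a row does not reach is not made up. A row lasts 1/10 s, in which the tool goes at most 50 mm and 8.59 degrees, less where a joint would pass 70% of its speed; a pose out of reach is approached as far as the arm can. A call is refused whole if a number of a shift passes 5 or a number of a turn 8.59, either way. A call with a gripper value outside its range is refused whole. The fingers move at their own pace and stop on an object; "grip_force" is the grip in N (left out, the last holds). Time passes only in rows, so rows that do not move let the fingers close. It gives the time, the measured TCP pose, the force and the opening at its end, in the units of the state.
- robot.get_obs(): the state, without advancing time (a new reading comes with each control period).
- robot.grab_frame(name): name is "side" or "top"; returns the picture (384x512x3 uint8, red, green, blue); there is no depth.
- robot.camera_info(name): a dict with "camera_matrix" (3x3 intrinsics, pixels), "k1" (the pictures are not rectified: a ray, as slopes to the right and down, at radius r is drawn at 1 + k1 r^2 times it, then the intrinsics apply), "extrinsics" (4x4, takes a point from world to camera coordinates). Camera axes: x right, y down, z forward; pixel columns grow to the right and rows downward; lengths in m; the calibration is good to about 2 mm. A picture is of the moment at which its call begins. camera_info takes no time and is no camera call.
- robot.finish_job(): hands the job in, once; it reports no verdict.
The state is a dict: "clock": time; "qpos": joint angles; "qd": joint speeds; "effort": joint torques, N m; "position": TCP position; "eef_rot": TCP orientation; "contact_force": force on the tool from outside, world axes, zero at the start; "moment": the same for the moment, N m; "finger_gap": finger opening in m.
Only numpy, scipy, OpenCV 4.12 (cv2) and the standard library are available. Lean on these libraries where they do the work, as an engineer would, in place of code of your own. Each camera call takes 0.05 s, during which the arm holds its last target. There are 200 camera calls.

### The job

Put the red-knobbed pin down through the blue fork and the stop arm's lug until its collar sits fully home, then press the small green-fronted drawer, square and centred, back-first against the stop's sprung rubber pad with a steady force of about 10 N (pad pushed in about half its travel, red pointer on the green). Keep pressing for a colleague who will screw on the runner: finish while still holding the drawer there, with the drawer flat on the jig board. Never push hard, and leave the other things on the counter alone.

Things in the scene. Friction and masses are not known exactly. Their poses are not given: they have to be found in the camera images.
- jig: jig fixed to the bench: plywood board 250 x 270 x 12 mm. Origin on the bench under the board (x -145 to 105, y +-135 mm), z up; +x is the pressing direction, from the robot's side to the stop arm. Aluminium stop arm along y at jig x = 75 mm (20 thick, top 49 mm above bench), hinged at y = -100, its lug in a blue steel fork at y = +100 mm. The drawer slides easily on it (waxed).
- fork_hole (a point): centre of the hole's upper mouth in the blue fork, on the fork's top face, 50 mm above the bench. Vertical 14 mm hole with a 1.5 mm chamfer, through upper fork plate, lug and lower fork plate, which are in line at the start. Axes as the jig's.
- stop_arm (a joint): swing of the stop arm in rad: 0 = shut, holes in line (its state at the start); grows to 1.0 as it swings away from the robot. Only slight friction holds it: unpinned, it gives way when pressed.
- pad (a joint): how far the sprung pad is pushed in, m: 0 free, 0.016 bottomed. Spring without preload, 1.25 N per mm: 0.008 = 10 N. A red pointer on the pad's top runs over a green field on the arm's top: tip in the green = about 5.5 to 14.5 N.
- pad_face (a point): centre of the pad's black rubber front face (90 mm wide, 34 mm high, facing the robot's side; centre 33 mm above the bench). Free, it lies at jig x = 40 mm, y = 0. Moves with the pad. Axes as the jig's while the arm is shut.
- drawer_center (a point): centre of the loose open-topped wooden drawer, 90 (its x) x 100 (y) x 55 mm high, about 0.35 kg, lying on the jig board. Green front wall with white label at its -x end (robot's side), 9 mm thick, wall's middle 40.5 mm from this point; plain 9 mm back wall at +x goes against the pad; side walls 8, floor 6 mm. x axis from green front to back.
- pin_grip (a point): point on the headed pin's axis in its red knob (18 dia x 32 mm tall), 10 mm below the knob's top, 22 above the collar's top. Below: steel collar 24 dia x 6 mm, then 12 mm shank 36 long with tapered nose. z along the pin, up. At the start it stands upright, collar on a dark wooden stand 42 mm high, shank in the stand's 16 mm hole. 60 g.
- pin_collar (a point): centre of the underside of the pin's collar, 28 mm below pin_grip along the pin; rests on the fork's top when the pin is fully home.
- stand: dark wooden stand for the pin, 56 x 56 x 42 mm, fixed; origin at the centre of its underside
- rivet_tray: grey plastic open tray 90 x 70 x 30 mm, to be left alone; origin on its underside
- glue: amber glass jar with black cap, 60 dia x 120 mm, to be left alone; origin on its underside
- polish: low round yellow tin, 72 dia x 50 mm, to be left alone; origin on its underside
- hammer: hammer lying down, to be left alone; origin within it
- screwdriver: screwdriver lying down, to be left alone; origin within it
- carton: cardboard box 120 x 90 x 60 mm, to be left alone; origin on its underside
Not all that is in view belongs to the job. What is shaped like the part that bears pin_grip but purple is not meant. What is shaped like the part that bears drawer_center but pink or purple is not meant.

How it is judged:
On the way, in this order (a step that is already met when the one before it is completed fails the run):
1. the pin is fully home through fork and lug (z of pin_collar in the frame of fork_hole between -0.004 and 0.004 m and horizontal distance between pin_collar and fork_hole below 0.005 m and angle between pin_collar's own z axis and vertical below 0.12 rad and value of joint stop_arm below 0.04 rad), for 0.2 s.
2. the drawer is pressed square and centred against the pad within the force band, steadily for 1.5 s (value of joint pad between 0.0044 and 0.0116 m and contact force between drawer and pad between 5 and 15 N and angle between the x axis of drawer_center and the x axis of jig, either way round below 0.09 rad and y of drawer_center in the frame of pad_face between -0.015 and 0.015 m and x of pad_face in the frame of drawer_center above 0.04 m and height (world z) of drawer_center below 0.046 m and angle between drawer_center's own z axis and vertical below 0.06 rad and contact force between any of the fingers, the arm and drawer above 3 N), for 1.5 s.
At the end, for the whole second after the job is handed in: Robot still pressing the drawer (over 3 N); drawer on pad 5 to 15 N, pad 4.4 to 11.6 mm in; drawer flat, at rest, within 15 mm of the pad's middle and 0.09 rad of square; pin upright, collar within 4 mm of the fork top and 5 mm of the hole axis; stop arm shut within 0.04 rad (all of step 1 and all of step 2 and linear speed of drawer below 0.01 m/s); the arm keeps its last pose, push and grip.
It fails at once if the drawer is pressed into the pad with more than 30 N (contact force between drawer and pad above 30 N).
It fails at once if another thing on the counter is moved by more than 30 mm (distance of any of rivet_tray, glue, polish, hammer, screwdriver, carton from where it was at the start of the episode above 0.03 m).
It also fails if it takes over 67 s, if anything falls off the work surface, if the arm or the gripper's body presses on something with over 40 N, if the wrist force passes 120 N, or if a joint passes its speed limit or range.

## Working session

There is one attempt and no reset: what is moved stays moved. The work goes in short steps, Python scripts to look and compute and a tool call to move; the robot and the scene stay as the last step left them, time stands still between calls to the robot, and variables do not carry over. Pictures are saved under pics/ and viewed, about 8 in all and at most 12, crops included, and the job is handed in when it is done.

Besides the shell and the picture viewer there is one more tool, called after "Call:" as name(argument=value, ...) on one line, values as JSON. carry_out: Moves the arm, as the interface text tells. Its arguments: {"type":"object","properties":{"moves":{"type":"string"},"grip_force":{"type":"number"}},"required":["moves"]}

```bash
mkdir -p pics; ls
cat > h.py <<'E'
import numpy as np,cv2
from rig import robot
from scipy.spatial.transform import Rotation as R
def cam(n):
    c=robot.camera_info(n); return np.array(c["camera_matrix"]),c["k1"],np.array(c["extrinsics"])
def ray(n,uv):
    K,k1,E=cam(n); d=(np.linalg.inv(K)@[uv[0],uv[1],1])[:2]; s=d.copy()
    for _ in range(30): s=d/(1+k1*(s@s))
    v=E[:3,:3].T@np.append(s,1); return -E[:3,:3].T@E[:3,3], v/np.linalg.norm(v)
def onz(n,uv,z):
    o,v=ray(n,uv); return o+v*(z-o[2])/v[2]
def proj(n,p):
    K,k1,E=cam(n); q=E[:3,:3]@np.array(p)+E[:3,3]; s=q[:2]/q[2]; s=s*(1+k1*(s@s)); return (K@np.append(s,1))[:2]
def tri(uv1,uv2,n1="side",n2="top"):
    o1,v1=ray(n1,uv1);o2,v2=ray(n2,uv2)
    t=np.linalg.lstsq(np.c_[v1,-v2],o2-o1,rcond=None)[0]
    a=o1+v1*t[0];b=o2+v2*t[1]; return (a+b)/2,np.linalg.norm(a-b)
def save(name,im): cv2.imwrite("pics/"+name,im[:,:,::-1])
E
python3 - <<'E'
from h import *
for n in("side","top"):
    im=robot.grab_frame(n); np.save(n+"0.npy",im); print(n,[np.round(x,4).tolist() for x in cam(n)])
    save(n+"0.png",cv2.resize(im,(800,600)))
o=robot.get_obs(); print(o); print(robot.grip_depth); print(R.from_rotvec(o["eef_rot"]).as_matrix().round(3))
E
```

```text
pics
side [[[440.0876, 0.0, 249.7538], [0.0, 440.0876, 188.3016], [0.0, 0.0, 1.0]], 0.0388, [[-0.6986, -0.7154, 0.007, 0.3718], [-0.4172, 0.3994, -0.8164, 0.2583], [0.5813, -0.5732, -0.5775, 1.0264], [0.0, 0.0, 0.0, 1.0]]]
top [[[469.3079, 0.0, 251.3416], [0.0, 469.3079, 193.2667], [0.0, 0.0, 1.0]], -0.0477, [[-0.0137, -0.9999, -0.0008, 0.0352], [-0.9895, 0.0137, -0.1441, 0.5457], [0.1441, -0.0012, -0.9896, 1.703], [0.0, 0.0, 0.0, 1.0]]]
{'clock': 0.1, 'qpos': array([ 1.22850197,  0.61582536, -0.01260299,  1.42473456,  0.00811419,
        1.10339898, -0.04041761]), 'qd': array([-0.00069921, -0.00265096, -0.00117202, -0.00265343,  0.00063894,
       -0.00069716, -0.00033424]), 'effort': array([ 1.49440471e-03, -4.70379925e+01,  2.60457834e-01, -1.71569395e+01,
        1.01621225e-02,  5.84367735e-03,  2.14708541e-05]), 'position': array([ 0.20179269, -0.61758659,  0.40365306]), 'eef_rot': array([-0.32704952,  2.05342888, -2.04869624]), 'contact_force': array([-0.91035715, -0.23438782,  1.06469438]), 'moment': array([-0.0039244 ,  0.01192197, -0.0006685 ]), 'finger_gap': 0.08545153219240015}
0.1547
[[-0.951 -0.001  0.311]
 [-0.311  0.002 -0.951]
 [ 0.    -1.    -0.002]]
```

View pics/side0.png

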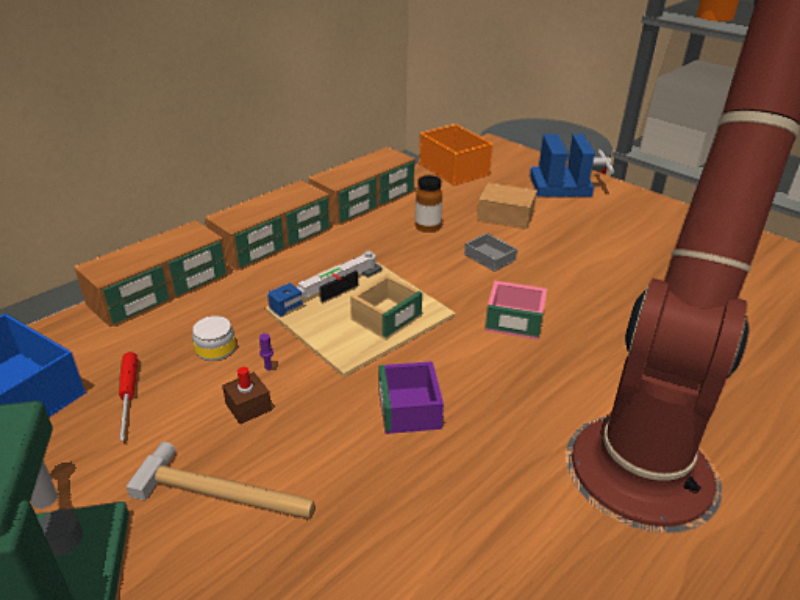

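View pics/top0.png

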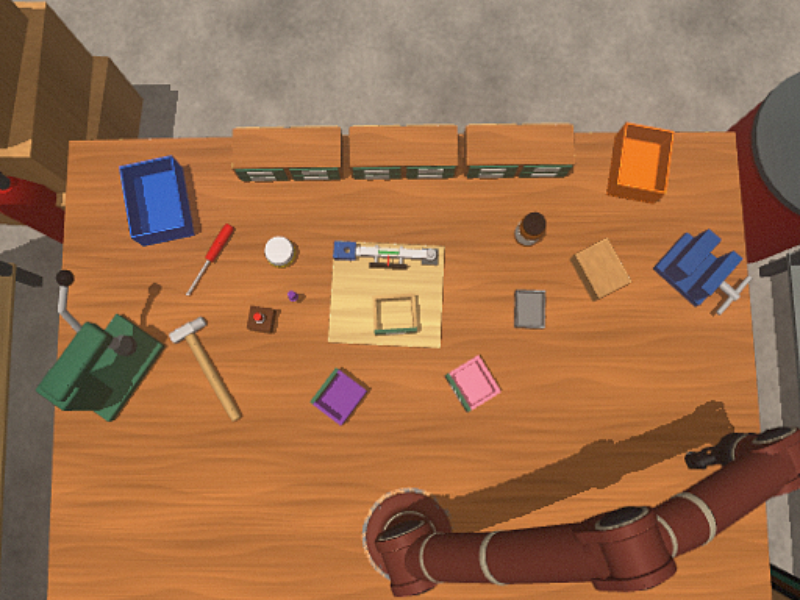

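Side view (800 px scale): red pin in the dark stand (244,380) vs purple pin (265,350); wood drawer on the jig (387,305) vs pink (516,308) and purple (410,395). Blue fork is at (286,299), with the vise and the blue bin as blue distractors. In the top view the red pin is at (259,317), the fork at (345,250) and the drawer at (397,315). Next I'll take a close crop with masks.

Run:
```python
from h import *
def blobs(n,name,lo,hi,box):
    im=np.load(n+"0.npy"); hsv=cv2.cvtColor(im,cv2.COLOR_RGB2HSV); m=cv2.inRange(hsv,lo,hi)
    x0,y0,x1,y1=box; mm=np.zeros_like(m); mm[y0:y1,x0:x1]=m[y0:y1,x0:x1]
    k,l,s,c=cv2.connectedComponentsWithStats(mm)
    for i in range(1,k):
        if s[i,4]>5: print(n,name,s[i].tolist(),c[i].round(2).tolist())
    return mm
ts=(150,185,185,220); tt=(145,180,190,220)
rs=blobs("side","red",(0,190,90),(5,255,255),(140,225,180,260)); rt=blobs("top","red",(0,190,90),(5,255,255),(150,190,185,220))
bs=blobs("side","blue",(100,130,40),(120,255,255),(165,175,205,205)); bt=blobs("top","blue",(100,130,40),(120,255,255),(208,150,235,170))
gs=blobs("side","dgreen",(60,60,20),(95,255,120),(230,180,280,220)); 
im=np.load("side0.npy")[155:275,135:305]; a=cv2.resize(im,None,fx=4,fy=4,interpolation=cv2.INTER_CUBIC)
im2=np.load("top0.npy")[145:230,150:290]
b=cv2.resize(im2,None,fx=5.6,fy=5.6,interpolation=cv2.INTER_CUBIC)
save("cs.png",a);save("ct.png",b)
# board mask in top
T=np.load("top0.npy");hsv=cv2.cvtColor(T,cv2.COLOR_RGB2HSV); print("board px",hsv[200,220],"table",hsv[240,250])
m=cv2.inRange(hsv,(14,50,150),(30,150,255)); m2=np.zeros_like(m); m2[145:230,200:295]=m[145:230,200:295]
c=max(cv2.findContours(m2,0,2)[0],key=cv2.contourArea); h=cv2.convexHull(c)
print("boardrect",cv2.minAreaRect(c)); ap=cv2.approxPolyDP(h,4,True)[:,0]; print(ap.tolist(),[onz("top",p,.012)[:2].round(4).tolist() for p in ap])
```

```text
side red [152, 235, 8, 14, 88] [155.65, 241.1]
top red [162, 200, 5, 5, 19] [164.05, 202.32]
side blue [171, 181, 22, 21, 250] [180.97, 190.7]
top blue [214, 155, 13, 10, 28] [217.46, 157.43]
side dgreen [245, 187, 25, 28, 269] [256.09, 200.37]
board px [ 18 124 225] table [ 14 170 200]
boardrect ((247.01443481445312, 187.71868896484375), (71.75186920166016, 65.964599609375), 2.935673236846924)
[[284, 157], [281, 222], [210, 218], [213, 166], [228, 154]] [[0.6883, -0.0989], [0.44, -0.0818], [0.4586, 0.1838], [0.657, 0.1721], [0.7029, 0.1147]]
```

View pics/cs.png

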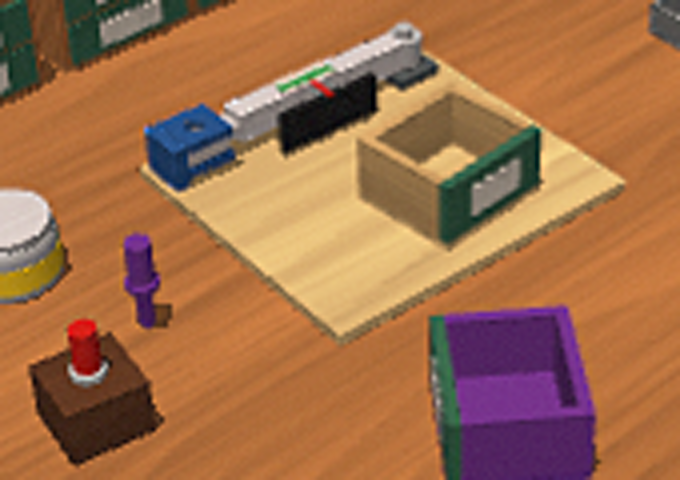

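View pics/ct.png

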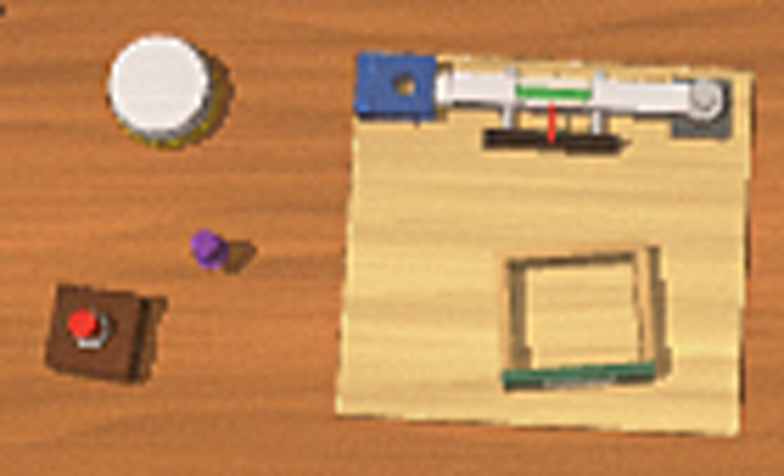

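Crops confirm the choice. The red pin stands in the dark stand, with its knob at side-crop (82,328) and top-crop (82,323). The fork hole is at (196,127) and (404,85). The wooden drawer with the green front faces the robot and is slightly yawed. Now I'll triangulate.

Run:
```python
from h import *
S=lambda c:(np.array(c)+.5)/4-.5+[135,155]
T=lambda c:(np.array(c)+.5)/5.6-.5+[150,145]
P={"hole":((196,127),(404,85)),"knobtop":((82,328),(81,324)),"hinge":((404,33),(706,99)),
"dFL":((443,185),(502,375)),"dBL":((360,143),(500,258)),"dBR":((455,95),(660,245)),"dFR":((540,128),(655,365)),
"bFL":((342,338),(337,413)),"bFR":((624,184),(738,433)),"padR":((376,77),(622,140)),"padL":((281,122),(484,133)),"collar":((88,374),(91,331)),
"standL":((30,373),(58,285)),"standB":((72,409),(46,368)),"standR":((155,380),(130,380)),"standT":((117,334),(145,293))}
q={}
for k,(a,b) in P.items():
    p,g=tri(S(a),T(b)); q[k]=p; print(k,p.round(4).tolist(),"gap",round(g,4))
Z={"hole":.05,"knobtop":.08,"hinge":.055,"bFL":.012,"bFR":.012,"dFL":.067,"dBL":.067,"dBR":.067,"dFR":.067}
for k,z in Z.items(): print(k,"side",onz("side",S(P[k][0]),z)[:2].round(4).tolist(),"top",onz("top",T(P[k][1]),z)[:2].round(4).tolist())
for k,c in {"bFL":(337,413),"bFR":(739,434),"bBR":(753,72),"bBL":(358,55)}.items(): print(k,onz("top",T(c),.012)[:2].round(4))
def knob(n,m,z,c): print(n,[onz(n,c,zz)[:2].round(4).tolist() for zz in z])
knob("side",0,(.064,),(155.65,241.1));
```

```text
hole [0.6736, 0.137, 0.0462] gap 0.001
knobtop [0.5113, 0.3447, 0.0788] gap 0.0005
hinge [0.6615, -0.0639, 0.0474] gap 0.0024
dFL [0.4757, 0.0727, 0.0661] gap 0.0001
dBL [0.5553, 0.0753, 0.0617] gap 0.0058
dBR [0.5646, -0.0299, 0.0499] gap 0.0065
dFR [0.48, -0.0277, 0.0637] gap 0.0027
bFL [0.4576, 0.1848, 0.0059] gap 0.001
bFR [0.441, -0.0836, 0.0046] gap 0.0003
padR [0.6347, -0.0081, 0.0433] gap 0.0008
padL [0.6407, 0.0836, 0.0417] gap 0.0002
collar [0.5115, 0.3452, 0.0408] gap 0.0007
standL [0.543, 0.3682, 0.0356] gap 0.0002
standB [0.4864, 0.3733, 0.0472] gap 0.0003
standR [0.4783, 0.3187, 0.0409] gap 0.0
standT [0.5358, 0.309, 0.0362] gap 0.0029
hole side [0.6695, 0.1404] top [0.6724, 0.1364]
knobtop side [0.5102, 0.3456] top [0.511, 0.3443]
hinge side [0.6536, -0.055] top [0.659, -0.0643]
bFL side [0.4518, 0.1889] top [0.4574, 0.1846]
bFR side [0.4349, -0.0757] top [0.4403, -0.0832]
dFL side [0.4749, 0.0736] top [0.4756, 0.0726]
dBL side [0.5521, 0.0818] top [0.5524, 0.0732]
dBR side [0.5492, -0.0103] top [0.5595, -0.0315]
dFR side [0.4758, -0.025] top [0.4807, -0.0268]
bFL [0.4574 0.1846]
bFR [ 0.4396 -0.0839]
bBR [ 0.6865 -0.0991]
bBL [0.7021 0.1701]
side [[0.5119, 0.3451]]
```

Checks:
- **Knob top:** z 0.079, expected 0.080.
- **Hole:** the triangulated point (0.673,0.137) agrees with the board-fit pose to about 1 mm.
- **Jig:** yaw about -0.061 rad, origin about (0.591,0.042).
- **Drawer:** yaw about +0.055 rad.
- **Height offset:** jig heights read about 4–6 mm low from the side camera, so I'll use touch for z.

I'll move now, swinging in an arc.

Call:
carry_out(moves="0 -4.2 0 -4.8 0 0 1;0 -4.2 0 -4.8 0 0 1;0 -4.2 0 -4.8 0 0 1;0 -4.2 0 -4.8 0 0 1;0 -4.2 0 -4.8 0 0 1;0 -4.2 0 -4.8 0 0 1;0 -4.2 0 -4.8 0 0 1;0 -4.2 0 -4.8 0 0 1;0 -4.2 0 -4.8 0 0 1;0 -4.2 0 -4.8 0 0 1;0 -4.2 0 -4.8 0 0 1;0 -4.2 0 -4.8 0 0 1")

```text
clock: 1.3
position: [0.6252, -0.2454, 0.3903]
eef_rot: [-1.028, 1.488, -1.463]
contact_force: [0.0, -0.4, -0.6]
finger_gap: 0.0854
```

Call:
carry_out(moves="0 -4.2 0 -4.8 0 0 1;0 -4.2 0 -4.8 0 0 1;0 -4.2 0 -4.8 0 0 1;0 -4.2 0 -4.8 0 0 1;0 -4.2 0 -4.8 0 0 1;0 -4.2 0 -4.8 0 0 1;0 -4.2 0 -4.8 0 0 1;0 -4.2 0 -4.8 0 0 1;0 -4.2 0 -4.8 0 0 1;0 -4.2 0 -4.8 0 0 1;0 -4.2 0 -4.8 0 0 1;0 -4.2 0 -4.8 0 0 1")

```text
clock: 2.5
position: [0.5952, 0.3312, 0.3834]
eef_rot: [-1.434, 0.819, -0.777]
contact_force: [0.1, 0.1, -0.5]
finger_gap: 0.0849
```

```bash
cat > g.py <<'E'
import sys
from h import *
# args: grasp-point x y z, tool-z azimuth deg -> shift in tool axes (cm), total turn (rotvec deg)
x,y,z,az=map(float,sys.argv[1:5]); o=robot.get_obs(); M=R.from_rotvec(o["eef_rot"]); a=np.radians(az)
Z=np.array([np.cos(a),np.sin(a),0]);Y=np.array([0,0,-1.]);T=R.from_matrix(np.c_[np.cross(Y,Z),Y,Z])
p=o["position"]+M.as_matrix()[:,1]*robot.grip_depth
d=np.array([x,y,z])-p
print("t",round(o["clock"],2),"grasp pt",p.round(4),"gap",round(o["finger_gap"],4),"F",np.round(o["contact_force"],1),"q",o["qpos"].round(2))
print("az",np.degrees(np.arctan2(*M.as_matrix()[[1,0],2])).round(2),"shift cm",(M.inv().apply(d)*100).round(2),"shift in target axes",(T.inv().apply(np.array([x,y,z+robot.grip_depth])-o["position"])*100).round(2),"turn deg",np.degrees((M.inv()*T).as_rotvec()).round(2))
E
python3 g.py .5112 .3448 .072 30
```

```text
t 2.5 grasp pt [0.5907 0.3313 0.2287] gap 0.0849 F [ 0.1  0.1 -0.5] q [-0.29  0.73 -0.48  1.33  0.32  1.18 -0.24]
az 31.43 shift cm [-5.04 15.9  -5.7 ] shift in target axes [-5.38 15.67 -6.6 ] turn deg [ 1.42  1.42 -0.9 ]
```

Call:
carry_out(moves="1.4 1.4 -0.9 0 0 0 1;0 0 0 -2.7 3 -3.3 1;0 0 0 -2.7 3 -3.3 1;0 0 0 0 2 0 1;0 0 0 0 0 0 1")

```text
clock: 3.0
position: [0.5062, 0.3533, 0.304]
eef_rot: [-1.418, 0.807, -0.791]
contact_force: [1.0, -0.8, 0.8]
finger_gap: 0.0855
```

```bash
python3 g.py .5112 .3448 .072 30
```

```text
t 3.0 grasp pt [0.505  0.3542 0.1493] gap 0.0855 F [ 1.  -0.8  0.8] q [-0.38  0.71 -0.45  1.63  0.36  0.89 -0.42]
az 31.21 shift cm [1.2  7.72 0.08] shift in target axes [0.99 7.73 0.01] turn deg [ 0.23  1.21 -0.53]
```

Call:
carry_out(moves="0.2 1.2 -0.5 1 2 0 1;0 0 0 0 2 0 1;0 0 0 0 0 0 1;0 0 0 0 0 0 1")

```text
clock: 3.4
position: [0.5141, 0.3452, 0.2657]
eef_rot: [-1.407, 0.816, -0.819]
contact_force: [0.2, -0.0, 0.8]
finger_gap: 0.0856
```

```bash
python3 g.py .5112 .3448 .072 30
python3 - <<'E'
from h import *
a=robot.grab_frame("side")[190:270,110:210];b=robot.grab_frame("top")[160:240,120:220]
save("p1.png",np.hstack([cv2.resize(i,(400,320),interpolation=2) for i in(a,b)]))
E
```

```text
t 3.4 grasp pt [0.5147 0.3455 0.111 ] gap 0.0856 F [ 0.2 -0.   0.8] q [-0.38  0.76 -0.42  1.66  0.4   0.81 -0.45]
az 29.81 shift cm [-0.11  3.9  -0.36] shift in target axes [-0.12  3.9  -0.27] turn deg [-0.26 -0.19 -0.02]
```

View pics/p1.png

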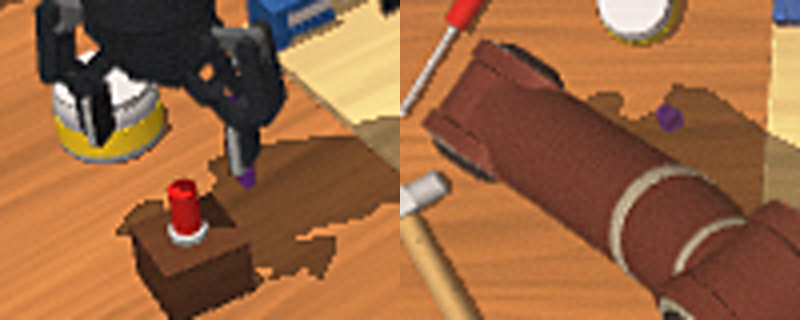

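Fingers straddle the knob (left finger at (100,120), right at (245,165), knob at (184,205) between and below). The purple pin only overlaps them in projection. Descending and gripping.

Call:
carry_out(moves="-0.2 -0.2 0 -0.1 2 -0.3 1;0 0 0 0 1.9 0 1;0 0 0 0 0 0 1;0 0 0 0 0 0 -0.2;0 0 0 0 0 0 -0.4;0 0 0 0 0 0 -0.7;0 0 0 0 0 0 -1;0 0 0 0 0 0 -1;0 0 0 0 0 0 -1;0 0 0 0 0 0 -1", grip_force=30)

```text
clock: 4.5
position: [0.5129, 0.3468, 0.236]
eef_rot: [-1.398, 0.81, -0.819]
contact_force: [-0.7, 0.1, -1.7]
finger_gap: 0.0174
```

```bash
python3 g.py .5112 .3448 .12 30
```

```text
t 4.5 grasp pt [0.5147 0.3482 0.0813] gap 0.0174 F [-0.7  0.1 -1.7] q [-0.39  0.79 -0.4   1.68  0.42  0.74 -0.47]
az 29.94 shift cm [ 0.11 -3.88 -0.42] shift in target axes [ 0.08 -3.87 -0.25] turn deg [-0.85 -0.06 -0.14]
```

Call:
carry_out(moves="0 0 0 0 0 0 0;0 0 0 0 0 0 0;-0.8 0 0 0.1 0.4 -0.3 0;0 0 0 0 0.4 0 0;0 0 0 0 0.2 0 0;0 0 0 0 0 0 0")

```text
clock: 5.1
position: [0.5118, 0.3446, 0.225]
eef_rot: [-1.408, 0.817, -0.815]
contact_force: [-0.1, -0.4, 0.9]
finger_gap: 0.0426
```

```bash
python3 g.py .5112 .3448 .072 30
```

```text
t 5.1 grasp pt [0.5119 0.3453 0.0703] gap 0.0426 F [-0.1 -0.4  0.9] q [-0.4   0.81 -0.39  1.69  0.42  0.73 -0.48]
az 29.93 shift cm [ 0.   -0.17 -0.08] shift in target axes [-0.04 -0.17 -0.04] turn deg [-0.17 -0.07 -0.17]
```

Well aligned. Closing at 50 N and lifting.

Call:
carry_out(moves="0 0 0 0 -0.2 0 -0.5;0 0 0 0 0 0 -1;0 0 0 0 0 0 -1;0 0 0 0 0 0 -1;0 0 0 0 0 0 -1;0 0 0 0 -2 0 -1;0 0 0 0 -2.5 0 -1;0 0 0 0 -2.5 0 -1;0 0 0 0 0 0 -1;0 0 0 0 0 0 -1", grip_force=50)

```text
clock: 6.1
position: [0.5112, 0.3438, 0.2975]
eef_rot: [-1.412, 0.818, -0.814]
contact_force: [0.5, -0.1, -0.1]
finger_gap: 0.0164
```

```bash
python3 g.py .6726 .1367 .14 10
```

```text
t 6.1 grasp pt [0.5108 0.344  0.1428] gap 0.0164 F [ 0.5 -0.1 -0.1] q [-0.37  0.71 -0.44  1.64  0.37  0.87 -0.43]
az 29.94 shift cm [26.04  0.22  3.67] shift in target axes [23.2   0.28 12.3 ] turn deg [ 0.1  19.94 -0.12]
```

Call:
carry_out(moves="0 0 0 2 0 0.3 -1;0 0 0 4 0 0.6 -1;0 0 0 4 0 0.6 -1;0 0 0 4 0 0.6 -1;0 0 0 4 0 0.6 -1;0 0 0 4 0 0.6 -1;0 0 0 2 0 0.3 -1;0 0 0 1 0 0.1 -1;0 0 0 0 0 0 -1;0 0 0 0 0 0 -1")

```text
clock: 7.1
position: [0.67, 0.141, 0.2817]
eef_rot: [-1.429, 0.826, -0.796]
contact_force: [-0.4, 1.0, -0.8]
finger_gap: 0.0163
```

```bash
python3 g.py .6726 .1367 .14 10; python3 g.py .6726 .1367 .14 30
```

```text
t 7.1 grasp pt [0.6665 0.1406 0.1271] gap 0.0163 F [-0.4  1.  -0.8] q [-0.    0.83 -0.46  1.42  0.39  1.   -0.02]
az 30.46 shift cm [ 0.63 -1.31  0.3 ] shift in target axes [ 0.47 -1.3   0.18] turn deg [ 1.27 20.45 -0.29]
t 7.1 grasp pt [0.6665 0.1406 0.1271] gap 0.0163 F [-0.4  1.  -0.8] q [-0.    0.83 -0.46  1.42  0.39  1.   -0.02]
az 30.46 shift cm [ 0.63 -1.31  0.3 ] shift in target axes [ 0.5  -1.3   0.01] turn deg [ 1.2   0.45 -0.51]
```

Call:
carry_out(moves="1.2 0.4 -0.5 0.5 0 0 -1;0 0 0 0 0 0 -1;0 0 0 0 0 0 -1")

```text
clock: 7.4
position: [0.6702, 0.1415, 0.2816]
eef_rot: [-1.412, 0.811, -0.808]
contact_force: [-0.3, -0.3, -0.4]
finger_gap: 0.0164
```

```bash
python3 g.py .6726 .1367 .14 30
python3 - <<'E'
from h import *
i=robot.grab_frame("side"); np.save("s2.npy",i);t=robot.grab_frame("top");np.save("t2.npy",t)
a=i[140:230,140:260];b=t[120:210,170:290]
save("p2.png",np.hstack([cv2.resize(a,(520,390),interpolation=2),cv2.resize(b,(280,210),interpolation=2).repeat(1,0) if 0 else cv2.copyMakeBorder(cv2.resize(b,(280,210)),0,180,0,0,0)]))
o=robot.get_obs();p=o["position"]+R.from_rotvec(o["eef_rot"]).as_matrix()[:,1]*.1547
for dz in(.010,-.022,-.028,-.064): print(dz,((proj("side",p+[0,0,dz])-[140,140]+.5)*13/3-.5).round(1))
E
```

```text
t 7.4 grasp pt [0.6702 0.1419 0.1269] gap 0.0164 F [-0.3 -0.3 -0.4] q [-0.    0.83 -0.45  1.43  0.4   0.97 -0.02]
az 30.45 shift cm [ 0.57 -1.31 -0.05] shift in target axes [ 0.53 -1.31 -0.03] turn deg [-0.06  0.45 -0.16]
0.01 [177.8  94.4]
-0.022 [181.8 135.2]
-0.028 [182.6 142.7]
-0.064 [186.9 187. ]
```

View pics/p2.png

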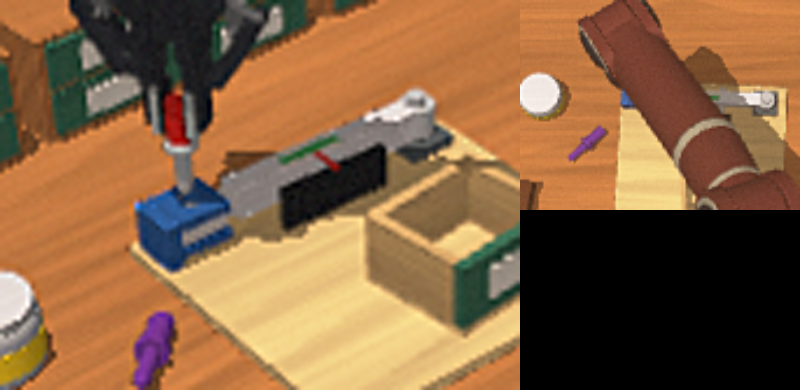

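The purple decoy pin got tipped over during the transfer, probably by the carried pin's nose. It lies at crop (155,348), clear of the work and not in a critical place. Since that contact may have tilted the held pin, I'll measure its axis.

Run:
```python
from h import *
i=np.load("s2.npy")
a=i[155:197,165:200]; save("p3.png",cv2.resize(a,None,fx=14,fy=14,interpolation=cv2.INTER_CUBIC))
hsv=cv2.cvtColor(i,cv2.COLOR_RGB2HSV)
for r in range(158,192): print(r,"".join(f"{h:4d}/{s:3d}/{v:3d}" for h,s,v in hsv[r,174:190]) if r%3==0 else "",end="\n" if r%3==0 else "")
o=robot.get_obs();p=o["position"]+R.from_rotvec(o["eef_rot"]).as_matrix()[:,1]*.1547
for dz in(.010,0,-.022,-.028,-.04,-.064): 
    q=proj("side",p+[0,0,dz]); print(dz,q.round(2),((q-[165,155]+.5)*14-.5).round(1))
```

```text
158 159    0/  6/ 41 173/ 18/ 56 113/ 33/ 31 105/ 23/ 22 150/ 64/ 16  70/ 62/ 37  21/119/ 79  13/184/115   5/ 93/ 52 116/ 62/ 29  30/  8/ 33 132/ 41/ 31   0/ 21/ 24 100/ 22/ 35 113/ 83/ 37 103/108/ 33
160 161 162   20/  8/ 90  20/ 20/156  36/ 22/ 59 120/128/ 10   1/211/115   1/225/136   1/234/132   1/243/103  15/  6/ 87  38/  8/126  12/ 16/ 80  30/  7/ 36 111/ 58/ 31 108/ 98/ 26  11/ 87/ 47  13/174/224
163 164 165   94/ 31/ 66  21/ 17/148  45/ 13/ 77 165/ 73/ 14   1/231/126   1/215/141   1/215/146   1/244/144   5/ 40/ 77  54/ 10/124  15/ 11/ 97 150/  7/ 36  53/ 44/ 23 120/ 51/ 25 109/255/ 21  13/173/200
166 167 168   11/174/ 91  23/  7/138  60/  5/ 96  87/165/ 34   1/233/154   1/219/171   1/225/170   2/233/150 179/138/ 83  40/ 11/138  38/ 15/132  40/ 14/ 53 105/106/ 24 104/223/ 24  12/154/ 98  13/172/203
169 170 171   13/176/204  12/167/182  13/163/191  15/157/135   5/189/143   1/229/159   2/236/163   1/235/163   2/238/108  39/ 14/130  60/  6/130  80/  8/ 98  13/147/174  13/172/199  13/172/197  13/174/194
172 173 174   13/169/196  13/173/200  13/178/203  13/155/156   8/  7/150  79/ 1
[... 672 characters left out ...]
/ 88/ 84 108/185/ 80 107/191/ 84 107/243/ 82 107/188/ 76   7/130/ 86
184 185 186  108/176/149 106/201/151 107/185/152 107/187/153 108/173/153 107/175/156 107/177/154 108/179/ 94 107/162/ 77 111/ 90/ 91 108/114/ 92 107/142/ 90 108/169/ 95 107/174/ 97 107/191/ 95 107/183/ 95
187 188 189  107/179/151 107/172/159 107/173/158 107/176/155 107/168/137 107/177/147 107/175/147 107/174/155 107/175/157 107/177/157 107/171/152 108/173/149 107/173/122 107/190/110 108/181/ 90 110/148/ 86
190 191 0.01 [180.64 161.39] [225.4  96. ]
0 [180.93 164.37] [229.6 137.6]
-0.022 [181.57 170.82] [238.5 227.9]
-0.028 [181.74 172.55] [240.9 252.2]
-0.04 [182.08 176.  ] [245.7 300.5]
-0.064 [182.75 182.78] [255.  395.4]
```

View pics/p3.png

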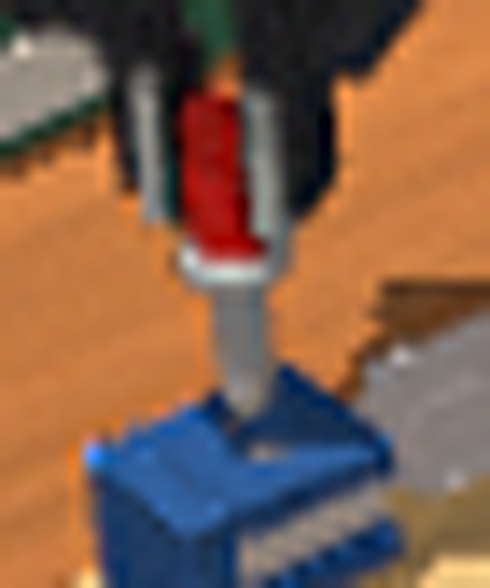

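```bash
python3 - <<'E'
from h import *
print(proj("side",[.6726,.1367,.05]),"seen",(np.array([196,127])+.5)/4-.5+[135,155])
# fork blue blob top view and hole centroid refine
for n,u,v in(("side",184,186),("top",222,160)):
    im=np.load(n+"0.npy"); hsv=cv2.cvtColor(im,cv2.COLOR_RGB2HSV); w=5
    print(n);print(hsv[v-w:v+w+1,u-w:u+w+1,2]);print(hsv[v-w:v+w+1,u-w:u+w+1,1])
# knob axis
i=np.load("s2.npy");h=cv2.cvtColor(i,cv2.COLOR_RGB2HSV);m=cv2.inRange(h,(0,190,90),(4,255,255))[155:175,170:190];ys,xs=np.nonzero(m);print("knob",xs.mean()+170,ys.mean()+155,len(xs))
E
python3 g.py .6726 .1367 .14 30
```

```text
[183.98982237 185.44603232] seen [183.625 186.375]
side
[[181 181 173 182 188 118 147 125 169 177 175]
 [175 181 118 110 143 146 144 147 115 159 184]
 [120 144 149 145 143 139 139 138 143 130 163]
 [145 142 135 138 139 140 139 137 137 141 139]
 [140 141 106 100 108 117 119 133 138 137 135]
 [139 137  93  79  77  91  86 127 139 138 139]
 [142 141 110 107 118 128 124 139 140 137 139]
 [142 139 140 143 143 144 146 141 140 123 109]
 [135 137 139 143 142 139 136 108 105  80  77]
 [131 134 136 141 137 115  74  66  77  83  95]
 [144 163 118 106  82  77  77  78  96 129 134]]
[[179 187 171 170 153  48 194  51 157 184 187]
 [168 152  45  28 175 211 202 213  75 136 188]
 [ 49 182 211 197 194 189 189 190 203 161 130]
 [209 198 176 183 182 180 167 179 186 197 224]
 [182 183  82 156 189 174 171 176 174 188 191]
 [182 171 189 174  79 118 148 179 174 176 178]
 [172 184 178 136  17  48 113 165 182 177 172]
 [176 182 182 178 187 184 182 175 179 185 180]
 [174 171 178 177 178 176 178 177 180 194 149]
 [179 177 178 174 177 177 200 201 166  92  35]
 [177 171 169 180 187 209 156  88  40  36  34]]
top
[[15
[... 599 characters left out ...]
137 107]
 [121 123 126 114 116 115 122 117 123 126  91]
 [117 121 122  86  40  41  88 121 123 130  39]
 [121 121 123  44  47 100  59 128 117 126  24]
 [126 123 120  35 124 147 105 141 118 131  24]
 [114 118 116  95  79 101   7 142 128 128   7]
 [122 119 129 122 129 130 126 121 120 118  18]
 [119 122 123 120 125 121 124 115 119 124  17]
 [118 121 122 120 119 115 122 120 115 124  27]
 [ 32  65  70  71  66  65  79  81 107 117  28]]
knob 179.82222222222222 167.06666666666666 45
t 7.5 grasp pt [0.6705 0.1416 0.127 ] gap 0.0163 F [-0.4  0.3 -0.7] q [ 0.    0.83 -0.45  1.43  0.4   0.97 -0.02]
az 30.44 shift cm [ 0.53 -1.3  -0.06] shift in target axes [ 0.49 -1.3  -0.04] turn deg [-0.07  0.44 -0.14]
```

Relative to the hole in the same view, the pin agrees with the kinematics to about 1 mm, and its tilt is under about 0.03 rad. Centring and lowering.

Call:
carry_out(moves="0 0.4 0 0.5 0 0 -1;0 0 0 0 0 0 -1;0 0 0 0 0 0 -1")

```text
clock: 7.8
position: [0.6731, 0.1372, 0.2822]
eef_rot: [-1.41, 0.815, -0.814]
contact_force: [-0.3, 0.6, -0.9]
finger_gap: 0.0162
```

```bash
python3 g.py .6730 .1367 .078 30
```

```text
t 7.8 grasp pt [0.6731 0.1376 0.1275] gap 0.0162 F [-0.3  0.6 -0.9] q [ 0.01  0.83 -0.45  1.43  0.4   0.97 -0.02]
az 30.05 shift cm [ 0.09  4.95 -0.07] shift in target axes [ 0.04  4.95 -0.03] turn deg [-0.11  0.05 -0.13]
```

Call:
carry_out(moves="0 0 0 0.1 0.6 0 -1;0 0 0 0 0.6 0 -1;0 0 0 0 0.4 0 -1;0 0 0 0 0.4 0 -1;0 0 0 0 0 0 -1")

```text
clock: 8.3
position: [0.6733, 0.1362, 0.2598]
eef_rot: [-1.411, 0.817, -0.813]
contact_force: [-0.4, -0.2, -0.9]
finger_gap: 0.0164
```

```bash
python3 g.py .6730 .1367 .078 30
```

```text
t 8.3 grasp pt [0.6731 0.1366 0.1051] gap 0.0164 F [-0.4 -0.2 -0.9] q [ 0.    0.86 -0.44  1.44  0.41  0.94 -0.03]
az 30.04 shift cm [-0.    2.71 -0.01] shift in target axes [-0.06  2.71 -0.  ] turn deg [-0.02  0.04 -0.18]
```

Nose is about 9 mm in with no force. Continuing.

Call:
carry_out(moves="0 0 0 0 0.5 0 -1;0 0 0 0 0.5 0 -1;0 0 0 0 0.5 0 -1;0 0 0 0 0.4 0 -1;0 0 0 0 0 0 -1")

```text
clock: 8.8
position: [0.6734, 0.1362, 0.2387]
eef_rot: [-1.411, 0.817, -0.813]
contact_force: [-0.7, -0.8, -0.6]
finger_gap: 0.0169
```

```bash
python3 g.py .6730 .1367 .078 30
```

```text
t 8.8 grasp pt [0.6732 0.1366 0.084 ] gap 0.0169 F [-0.7 -0.8 -0.6] q [-0.    0.88 -0.43  1.45  0.42  0.9  -0.04]
az 30.05 shift cm [-0.02  0.6  -0.01] shift in target axes [-0.06  0.6  -0.  ] turn deg [-0.01  0.05 -0.17]
```

Call:
carry_out(moves="0 0 0 0 0.3 0 -1;0 0 0 0 0.2 0 -1;0 0 0 0 0.2 0 -1;0 0 0 0 0 0 -1")

```text
clock: 9.2
position: [0.6736, 0.1365, 0.2359]
eef_rot: [-1.411, 0.816, -0.814]
contact_force: [0.3, -0.1, -0.4]
finger_gap: 0.0167
```

```bash
python3 g.py .6730 .1367 .078 30
```

```text
t 9.2 grasp pt [0.6736 0.1369 0.0812] gap 0.0167 F [ 0.3 -0.1 -0.4] q [-0.    0.88 -0.43  1.46  0.43  0.89 -0.04]
az 30.02 shift cm [-0.02  0.32 -0.06] shift in target axes [-0.04  0.32 -0.04] turn deg [-0.07  0.02 -0.09]
```

Call:
carry_out(moves="0 0 0 0 0.3 0 -1;0 0 0 0 0.3 0 -1;0 0 0 0 0.3 0 -1")

```text
clock: 9.5
position: [0.6736, 0.1371, 0.2351]
eef_rot: [-1.411, 0.815, -0.817]
contact_force: [-4.3, -2.3, 14.2]
finger_gap: 0.0161
```

```bash
python3 g.py .6730 .1367 .078 30
python3 - <<'E'
from h import *
i=robot.grab_frame("side"); a=i[155:205,160:215]; save("p4.png",cv2.resize(a,None,fx=10,fy=10,interpolation=cv2.INTER_CUBIC))
E
```

```text
t 9.5 grasp pt [0.6739 0.1372 0.0804] gap 0.0161 F [-4.3 -2.3 14.2] q [-0.01  0.89 -0.43  1.46  0.43  0.89 -0.04]
az 29.96 shift cm [-0.    0.24 -0.1 ] shift in target axes [ 0.01  0.24 -0.07] turn deg [-0.1  -0.04  0.05]
```

View pics/p4.png

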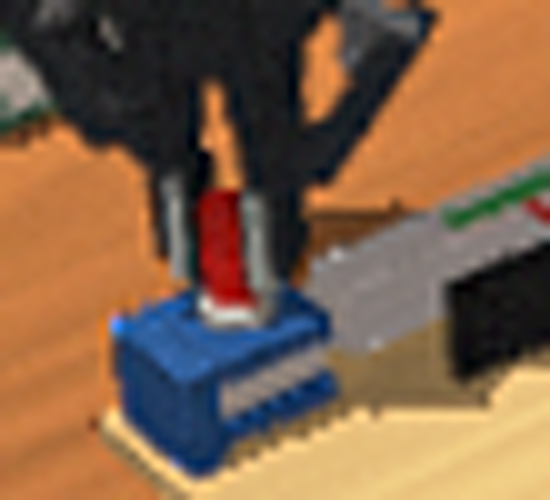

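The collar sits on the fork (crop (228,308)) with 14 N of reaction, at grasp height 0.080 as expected. Releasing and rising.

Call:
carry_out(moves="0 0 0 0 0 0 -1;0 0 0 0 0 0 -0.5;0 0 0 0 0 0 0;0 0 0 0 0 0 0;0 0 0 0 0 0 0;0 0 0 0 -2 0 0;0 0 0 0 -3 0 0;0 0 0 0 -4 0 0;0 0 0 0 0 0 0")

```text
clock: 10.45
position: [0.6738, 0.137, 0.3244]
eef_rot: [-1.413, 0.817, -0.815]
contact_force: [1.4, 1.2, -0.0]
finger_gap: 0.0427
```

```bash
python3 g.py .478 .0225 .16 3
```

```text
t 10.45 grasp pt [0.6735 0.1369 0.1697] gap 0.0427 F [ 1.4  1.2 -0. ] q [ 0.01  0.79 -0.47  1.38  0.38  1.06 -0.  ]
az 29.98 shift cm [  0.14   1.   -22.65] shift in target axes [ 10.41   0.97 -20.15] turn deg [ 8.000e-02  2.698e+01 -2.000e-02]
```

Call:
carry_out(moves="0 6.8 0 0 0 0 0;0 6.8 0 0 0 0 0;0 6.8 0 0 0 0 0;0 6.6 0 0 0 0 0;0 0 0 2 0 -4 0;0 0 0 2 0 -4 0;0 0 0 2 0 -4 0;0 0 0 2 0 -4 0;0 0 0 2 0 -4 0;0 0 0 0 0 0 0;0 0 0 0 0 0 0")

```text
clock: 11.55
position: [0.4672, 0.0267, 0.3173]
eef_rot: [-1.23, 1.192, -1.182]
contact_force: [-0.3, 0.6, 0.0]
finger_gap: 0.0429
```

```bash
python3 g.py .477 .0225 .12 3
python3 - <<'E'
from h import *
im=np.load("top0.npy");hsv=cv2.cvtColor(im,cv2.COLOR_RGB2HSV)
print("S/H/V cols 255");[print(r,hsv[r,250].tolist(),hsv[r,260].tolist(),onz("top",(255,r),.067).round(4)[:2]) for r in list(range(186,194))+list(range(206,217))]
i=robot.grab_frame("side"); a=i[150:240,190:310]; save("p5.png",cv2.resize(a,None,fx=5,fy=5,interpolation=cv2.INTER_CUBIC))
E
```

```text
t 11.55 grasp pt [0.466  0.0268 0.1626] gap 0.0429 F [-0.3  0.6  0. ] q [ 0.16  0.49 -0.37  2.03  0.27  0.68 -0.35]
az 1.82 shift cm [0.47 4.25 1.12] shift in target axes [0.47 4.26 0.95] turn deg [ 0.47 -1.18 -0.04]
S/H/V cols 255
186 [19, 120, 231] [19, 116, 228] [0.5688 0.0139]
187 [19, 120, 226] [19, 124, 228] [0.5651 0.014 ]
188 [18, 128, 226] [17, 132, 217] [0.5614 0.014 ]
189 [18, 131, 230] [17, 133, 209] [0.5577 0.0141]
190 [17, 138, 216] [17, 133, 138] [0.554  0.0142]
191 [14, 129, 93] [17, 133, 127] [0.5503 0.0142]
192 [17, 124, 152] [17, 126, 225] [0.5466 0.0143]
193 [19, 118, 245] [21, 113, 244] [0.5429 0.0143]
206 [20, 119, 236] [20, 118, 236] [0.4951 0.015 ]
207 [19, 120, 230] [18, 119, 225] [0.4914 0.0151]
208 [19, 123, 234] [19, 119, 242] [0.4878 0.0151]
209 [20, 121, 243] [18, 122, 249] [0.4841 0.0152]
210 [31, 85, 147] [66, 89, 106] [0.4805 0.0152]
211 [65, 89, 114] [55, 74, 113] [0.4768 0.0153]
212 [58, 57, 117] [37, 76, 74] [0.4731 0.0154]
213 [18, 65, 133] [16, 120, 138] [0.4695 0.0154]
214 [16, 114, 197] [18, 127, 242] [0.4659 0.0155]
215 [18, 125, 238] [19, 127, 228] [0.4622 0.0155]
216 [19, 120, 234] [20, 117, 234] [0.4586 0.0156]
```

View pics/p5.png

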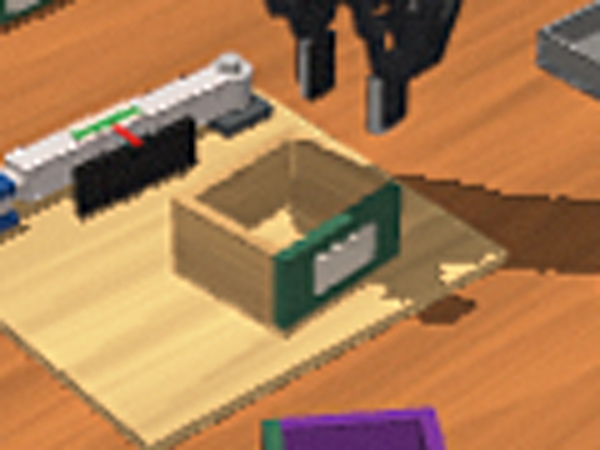

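Drawer is undisturbed: green front top edge in crop (275,255)–(400,182), fingers above at (318,70) and (385,105). Wall middle is about x 0.477. Lowering over the wall.

Call:
carry_out(moves="0.5 -1.2 0 0.5 0 1 0;0 0 0 0 2 0 0;0 0 0 0 2 0 0;0 0 0 0 0 0 0;0 0 0 0 0 0 0")

```text
clock: 12.1
position: [0.4866, 0.0236, 0.2764]
eef_rot: [-1.225, 1.159, -1.169]
contact_force: [0.7, 0.8, -0.5]
finger_gap: 0.0429
```

```bash
python3 g.py .477 .0225 .052 3
```

```text
t 12.1 grasp pt [0.4885 0.0242 0.1217] gap 0.0429 F [ 0.7  0.8 -0.5] q [ 0.14  0.57 -0.34  2.03  0.33  0.58 -0.36]
az 3.37 shift cm [ 0.12  6.96 -1.24] shift in target axes [ 0.06  6.97 -0.97] turn deg [-0.69  0.37 -0.17]
```

Call:
carry_out(moves="-0.7 0.4 -0.2 0 0 -0.7 0;0 0 0 0 1.5 -0.3 0;0 0 0 0 1 0 0;0 0 0 0 0 0 0")

```text
clock: 12.5
position: [0.4783, 0.0237, 0.2532]
eef_rot: [-1.23, 1.167, -1.173]
contact_force: [-0.2, 0.7, -0.2]
finger_gap: 0.0428
```

```bash
python3 g.py .477 .0225 .052 3
```

```text
t 12.5 grasp pt [0.4791 0.0237 0.0985] gap 0.0428 F [-0.2  0.7 -0.2] q [ 0.11  0.6  -0.31  2.06  0.35  0.52 -0.4 ]
az 2.98 shift cm [ 0.1   4.65 -0.24] shift in target axes [ 0.11  4.65 -0.13] turn deg [-0.29 -0.02  0.03]
```

Call:
carry_out(moves="-0.3 0 0 0.1 1.2 -0.2 0;0 0 0 0 1.2 0 0;0 0 0 0 1.2 0 0;0 0 0 0 0.8 0 0;0 0 0 0 0 0 0")

```text
clock: 13.0
position: [0.4771, 0.0224, 0.2079]
eef_rot: [-1.232, 1.169, -1.173]
contact_force: [0.3, 0.7, -0.2]
finger_gap: 0.043
```

```bash
python3 g.py .477 .0225 .052 3
```

```text
t 13.0 grasp pt [0.4774 0.0223 0.0532] gap 0.043 F [ 0.3  0.7 -0.2] q [ 0.07  0.68 -0.25  2.09  0.4   0.41 -0.44]
az 2.96 shift cm [-0.02  0.12 -0.04] shift in target axes [-0.01  0.12 -0.  ] turn deg [-0.14 -0.04  0.04]
```

Close on the wall.

Call:
carry_out(moves="0 0 0 0 0 0 -0.4;0 0 0 0 0 0 -0.6;0 0 0 0 0 0 -0.8;0 0 0 0 0 0 -1;0 0 0 0 0 0 -1;0 0 0 0 0 0 -1;0 0 0 0 0 0 -1", grip_force=40)

```text
clock: 13.7
position: [0.4769, 0.0223, 0.2084]
eef_rot: [-1.232, 1.169, -1.173]
contact_force: [1.2, 0.1, -2.7]
finger_gap: 0.0086
```

```bash
python3 g.py .477 .0225 .052 3;  python3 - <<'E'
from h import *
i=robot.grab_frame("side");t=robot.grab_frame("top"); a=i[140:230,170:290]; b=t[145:230,200:300]
save("p6.png",np.hstack([cv2.resize(a,(440,330),interpolation=2),cv2.resize(b,(360,330),interpolation=2)]))
E
```

```text
t 13.7 grasp pt [0.4772 0.0222 0.0537] gap 0.0086 F [ 1.2  0.1 -2.7] q [ 0.07  0.68 -0.25  2.1   0.4   0.41 -0.44]
az 2.95 shift cm [-0.03  0.17 -0.02] shift in target axes [-0.02  0.17  0.01] turn deg [-0.13 -0.05  0.04]
```

View pics/p6.png

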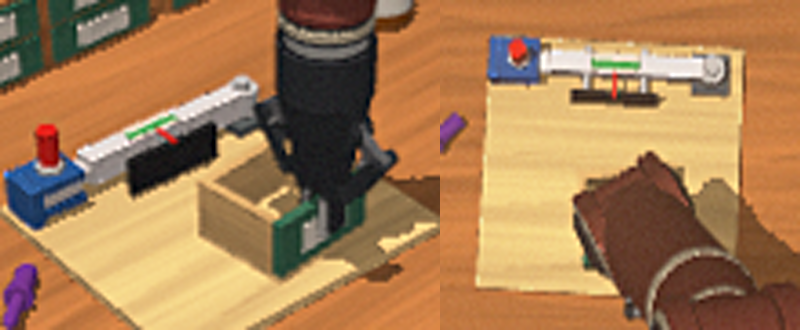

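Pin is home (knob at (47,145)), drawer gripped at the wall's middle (gap 8.6 mm), and the decoy lies at the left edge, out of the way. Now I'll square the drawer and stage it about 15 mm short of the pad.

```bash
python3 g.py .5315 .0454 .0537 -3.5
```

```text
t 13.8 grasp pt [0.4772 0.0222 0.0537] gap 0.0086 F [ 0.1 -0.5 -2.1] q [ 0.07  0.68 -0.25  2.1   0.4   0.41 -0.44]
az 2.95 shift cm [-2.04  0.01  5.54] shift in target axes [-2.64  0.    5.31] turn deg [-0.13  6.45  0.03]
```

Call:
carry_out(moves="0 1.5 0 -0.6 0 0.8 -1;0 1.5 0 -0.6 0 0.8 -1;0 1.5 0 -0.6 0 0.8 -1;0 1.5 0 -0.4 0 0.8 -1;0 0.4 0 0 0 0.8 -1;0 0 0 0 0 0 -1")

```text
clock: 14.4
position: [0.5205, 0.0469, 0.2084]
eef_rot: [-1.173, 1.258, -1.261]
contact_force: [0.9, -1.4, -0.5]
finger_gap: 0.0082
```

```bash
python3 g.py .5315 .0454 .0537 -3.5
```

```text
t 14.4 grasp pt [0.521  0.0469 0.0537] gap 0.0082 F [ 0.9 -1.4 -0.5] q [ 0.02  0.72 -0.23  1.97  0.33  0.49 -0.52]
az -3.96 shift cm [0.08 0.01 1.06] shift in target axes [0.09 0.   1.11] turn deg [-0.19 -0.46 -0.01]
```

Call:
carry_out(moves="0 -0.5 0 0.1 0 0.6 -1;0 0 0 0 0 0.6 -1;0 0 0 0 0 0.5 -1;0 0 0 0 0 0 -1")

```text
clock: 14.8
position: [0.5386, 0.0441, 0.2084]
eef_rot: [-1.179, 1.252, -1.255]
contact_force: [-0.0, 0.6, -1.9]
finger_gap: 0.0088
```

```bash
python3 g.py .5540 .0440 .0537 -3.5;  python3 - <<'E'
from h import *
i=robot.grab_frame("side");t=robot.grab_frame("top"); a=i[150:220,170:270]; b=t[145:215,205:295]
save("p7.png",np.hstack([cv2.resize(a,(450,315),interpolation=2),cv2.resize(b,(350,315),interpolation=2)]))
E
```

```text
t 14.8 grasp pt [0.5389 0.044  0.0537] gap 0.0088 F [-0.   0.6 -1.9] q [ 0.03  0.73 -0.24  1.92  0.33  0.52 -0.5 ]
az -3.47 shift cm [-0.09  0.01  1.51] shift in target axes [-0.09  0.    1.54] turn deg [-0.13  0.03  0.02]
```

View pics/p7.png

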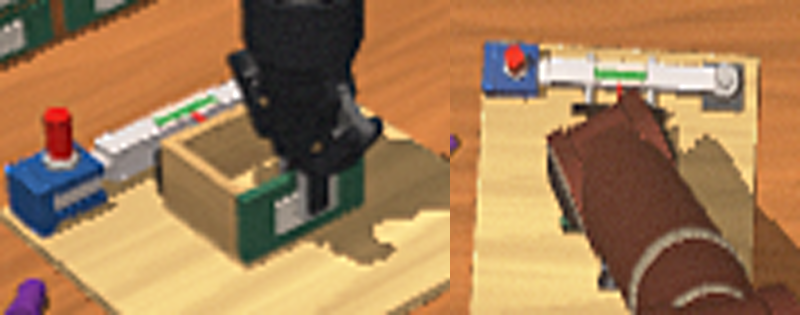

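Drawer looks square and centred before the pad, no contact yet. Advancing gently and watching the force.

Call:
carry_out(moves="0 0 0 -0.1 0 0.3 -1;0 0 0 0 0 0.3 -1;0 0 0 0 0 0.3 -1;0 0 0 0 0 0 -1;0 0 0 0 0 0 -1")

```text
clock: 15.4
position: [0.5466, 0.0446, 0.2085]
eef_rot: [-1.182, 1.254, -1.254]
contact_force: [-2.2, -0.0, -0.4]
finger_gap: 0.0083
```

```bash
python3 g.py .5540 .0440 .0537 -3.5
```

```text
t 15.4 grasp pt [0.5464 0.0444 0.0538] gap 0.0083 F [-2.2 -0.  -0.4] q [ 0.04  0.74 -0.25  1.9   0.33  0.54 -0.49]
az -3.47 shift cm [-0.    0.01  0.76] shift in target axes [0.02 0.01 0.74] turn deg [0.07 0.03 0.07]
```

Call:
carry_out(moves="0 0 0 0 0 0.2 -1;0 0 0 0 0 0.2 -1;0 0 0 0 0 0 -1")

```text
clock: 15.7
position: [0.549, 0.0447, 0.2087]
eef_rot: [-1.186, 1.258, -1.252]
contact_force: [-0.8, -0.3, -0.1]
finger_gap: 0.0085
```

```bash
python3 g.py .5540 .0440 .0537 -3.5
```

```text
t 15.7 grasp pt [0.548  0.0445 0.054 ] gap 0.0085 F [-0.8 -0.3 -0.1] q [ 0.04  0.74 -0.25  1.89  0.32  0.56 -0.49]
az -3.48 shift cm [0.01 0.03 0.6 ] shift in target axes [0.04 0.03 0.5 ] turn deg [0.36 0.02 0.11]
```

Call:
carry_out(moves="0.3 0 0 0 0 0.2 -1;0 0 0 0 0 0.2 -1;0 0 0 0 0 0 -1")

```text
clock: 16.0
position: [0.5507, 0.045, 0.2088]
eef_rot: [-1.188, 1.259, -1.252]
contact_force: [-1.9, 0.8, 1.3]
finger_gap: 0.0085
```

```bash
python3 g.py .5540 .0440 .0537 -3.5
```

```text
t 16.0 grasp pt [0.5494 0.0447 0.0541] gap 0.0085 F [-1.9  0.8  1.3] q [ 0.04  0.75 -0.25  1.88  0.32  0.56 -0.49]
az -3.51 shift cm [0.04 0.03 0.46] shift in target axes [0.08 0.04 0.34] turn deg [ 0.46 -0.01  0.16]
```

Call:
carry_out(moves="0.4 0 0.1 0 0 0.3 -1;0.3 0 0 0 0 0.3 -1;0.2 0 0 0 0 0.3 -1")

```text
clock: 16.3
position: [0.5537, 0.0454, 0.2086]
eef_rot: [-1.191, 1.261, -1.253]
contact_force: [-10.8, 0.2, 10.7]
finger_gap: 0.0086
```

```bash
cat > w.py <<'E'
from h import *
o=robot.get_obs();print(o["clock"],o["position"].round(4),o["contact_force"].round(1))
T=robot.grab_frame("top"); o=robot.get_obs();print(o["clock"],o["position"].round(4),o["contact_force"].round(1))
hsv=cv2.cvtColor(T,cv2.COLOR_RGB2HSV)[150:185,220:290]
for n,lo,hi in(("red",(0,150,90),(6,255,255)),("green",(45,90,60),(75,255,255))):
    m=cv2.inRange(hsv,lo,hi);k,l,s,c=cv2.connectedComponentsWithStats(m);print(n,[(s[i].tolist()) for i in range(1,k) if s[i,4]>1])
E
python3 w.py; python3 g.py .5540 .0440 .0537 -3.5
```

```text
16.3 [0.5537 0.0454 0.2086] [-10.8   0.2  10.7]
16.35 [0.5538 0.0455 0.2086] [-10.    0.3   9.9]
red [[0, 5, 4, 6, 16], [28, 11, 2, 2, 2], [31, 10, 2, 2, 2], [26, 13, 2, 1, 2], [19, 16, 3, 1, 3], [35, 16, 2, 3, 3], [37, 19, 3, 3, 3], [11, 22, 2, 2, 2], [15, 30, 2, 3, 3]]
green [[22, 10, 6, 3, 11]]
t 16.35 grasp pt [0.5521 0.0449 0.0539] gap 0.0084 F [-10.    0.3   9.9] q [ 0.04  0.75 -0.25  1.87  0.32  0.57 -0.49]
az -3.55 shift cm [0.07 0.02 0.2 ] shift in target axes [0.14 0.02 0.03] turn deg [ 0.62 -0.05  0.26]
```

About 10 N along x. The camera calls hold the last target, so I'll watch for steadiness and look at the pointer.

Run:
```python
from h import *
for k in range(6):
    i=robot.grab_frame("side");o=robot.get_obs();print(round(o["clock"],2),o["position"].round(4),o["contact_force"].round(1))
t=robot.grab_frame("top"); a=i[150:215,170:265]; b=t[148:190,208:290]
save("p8.png",np.vstack([cv2.resize(a,(560,320),interpolation=2),cv2.resize(b,(560,280),interpolation=2)]))
```

```text
16.4 [0.5538 0.0454 0.2086] [-10.7   0.7   9.3]
16.45 [0.5537 0.0454 0.2086] [-9.6  0.3  8.6]
16.5 [0.5537 0.0454 0.2086] [-10.3   0.6   9. ]
16.55 [0.5537 0.0454 0.2086] [-10.8   1.4   9.6]
16.6 [0.5537 0.0454 0.2086] [-10.3  -0.1   9.7]
16.65 [0.5537 0.0455 0.2086] [-10.3   0.7   9.1]
```

View pics/p8.png

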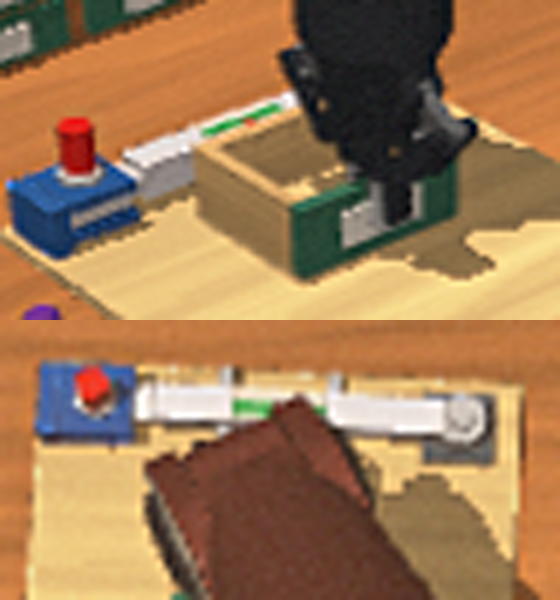

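Holding steadily at about 10.3 N; the pointer tip lies on the green strip in side crop (252,120), with the pin home and the drawer square. I'll quantify pad travel from the pointer's shift between the first and current side images.

Run:
```python
from h import *
now=robot.grab_frame("side"); e=np.array([.998,-.061])
for nm,i in(("0",np.load("side0.npy")),("now",now)):
    hsv=cv2.cvtColor(i,cv2.COLOR_RGB2HSV)
    for c,lo,hi in(("red",(0,140,120),(9,255,255)),("green",(45,100,60),(75,255,255))):
        m=cv2.inRange(hsv,lo,hi)[165:185,200:230]; ys,xs=np.nonzero(m); pts=[(x+200,y+165) for x,y in zip(xs,ys)]
        if pts:
            jx=[((onz("side",p,.049)[:2]-[.5914,.0417])@e*1000).round(1) for p in pts]
            print(nm,c,len(pts),"jig x mm min/mean/max",min(jx),np.mean(jx).round(1),max(jx),"px",pts[:12] if c=="red" else "")
o=robot.get_obs();print(o["clock"],o["contact_force"].round(1))
```

```text
0 red 8 jig x mm min/mean/max 44.7 55.0 65.9 px [(np.int64(213), np.int64(175)), (np.int64(213), np.int64(176)), (np.int64(214), np.int64(176)), (np.int64(215), np.int64(176)), (np.int64(215), np.int64(177)), (np.int64(216), np.int64(177)), (np.int64(216), np.int64(178)), (np.int64(217), np.int64(178))]
0 green 14 jig x mm min/mean/max 72.4 74.6 77.3 px 
now red 2 jig x mm min/mean/max 67.9 70.2 72.4 px [(np.int64(212), np.int64(174)), (np.int64(212), np.int64(175))]
now green 14 jig x mm min/mean/max 73.3 76.0 78.4 px 
16.75 [-10.2   0.4   8.3]
```

Pad travel is about 6.5 mm (±2), or 8 N, against the 10.2 N read at the wrist minus board friction. I'll nudge about 1 mm deeper to centre it.

Call:
carry_out(moves="0.2 0 0 0 0 0.3 -1")

```text
clock: 16.85
position: [0.5544, 0.0456, 0.2088]
eef_rot: [-1.193, 1.263, -1.252]
contact_force: [-10.4, 0.3, 10.2]
finger_gap: 0.0083
```

```bash
python3 - <<'E'
from h import *
for k in range(36):
    i=robot.grab_frame("side");o=robot.get_obs()
    if k%5==0:print(round(o["clock"],2),o["position"].round(4),o["contact_force"].round(1))
e=np.array([.998,-.061]);hsv=cv2.cvtColor(i,cv2.COLOR_RGB2HSV)
m=cv2.inRange(hsv,(0,140,120),(9,255,255))[165:185,200:230]; ys,xs=np.nonzero(m)
print([(x+200,y+165,((onz("side",(x+200,y+165),.049)[:2]-[.5914,.0417])@e*1000).round(1)) for x,y in zip(xs.tolist(),ys.tolist())])
E
python3 g.py .5540 .0440 .0537 -3.5
```

```text
16.9 [0.5545 0.0457 0.2089] [-10.7  -0.4   9.4]
17.15 [0.5544 0.0456 0.2088] [-10.6   1.    9.2]
17.4 [0.5544 0.0456 0.2088] [-10.6  -0.3   8.6]
17.65 [0.5544 0.0456 0.2088] [-10.9   1.2   9.4]
17.9 [0.5544 0.0456 0.2088] [-10.9   0.5   8.1]
18.15 [0.5544 0.0456 0.2088] [-11.    0.6   9.3]
18.4 [0.5544 0.0456 0.2088] [-11.2   0.7   9.9]
18.65 [0.5544 0.0456 0.2088] [-10.3  -0.1   8.6]
[(212, 174, np.float64(72.4)), (212, 175, np.float64(67.9))]
t 18.65 grasp pt [0.5522 0.0449 0.0541] gap 0.0084 F [-10.3  -0.1   8.6] q [ 0.04  0.75 -0.25  1.87  0.32  0.58 -0.49]
az -3.57 shift cm [0.08 0.04 0.18] shift in target axes [ 0.16  0.04 -0.03] turn deg [ 0.78 -0.07  0.31]
```

Steady, but the estimate is still a bit shallow (~6.3 mm) with about 9 N of downward load causing friction. One more small step: correct the pitch, ease the down-load, push slightly further.

Call:
carry_out(moves="0.6 0 0.2 0 -0.1 0.4 -1;0.4 0 0.1 0 -0.1 0.4 -1")

```text
clock: 18.85
position: [0.5562, 0.0453, 0.2094]
eef_rot: [-1.193, 1.266, -1.251]
contact_force: [-10.2, 0.8, 4.5]
finger_gap: 0.0087
```

```bash
cat > hold.py <<'E'
import sys
from h import *
n=int(sys.argv[1])
for k in range(n):
    i=robot.grab_frame("side");o=robot.get_obs()
    if k%6==0:print(round(o["clock"],2),o["position"].round(4),o["contact_force"].round(1))
e=np.array([.998,-.061]);hsv=cv2.cvtColor(i,cv2.COLOR_RGB2HSV)
print(hsv[170:178,209:215].tolist())
m=cv2.inRange(hsv,(0,140,120),(9,255,255))[165:185,200:230]; ys,xs=np.nonzero(m)
print([(x+200,y+165,((onz("side",(x+200,y+165),.049)[:2]-[.5914,.0417])@e*1000).round(1)) for x,y in zip(xs.tolist(),ys.tolist())])
E
python3 hold.py 8;python3 g.py .5540 .0440 .0537 -3.5
```

```text
18.9 [0.5562 0.0454 0.2094] [-10.7   0.9   3.7]
19.2 [0.5562 0.0454 0.2094] [-11.6   1.3   5.5]
[[[13, 175, 185], [12, 180, 186], [14, 176, 190], [13, 163, 197], [11, 130, 206], [12, 87, 232]], [[12, 162, 192], [12, 162, 197], [12, 113, 213], [13, 85, 232], [19, 35, 241], [17, 32, 246]], [[12, 85, 228], [14, 77, 231], [22, 33, 236], [24, 29, 240], [56, 64, 204], [68, 189, 163]], [[21, 25, 244], [21, 28, 241], [39, 59, 195], [54, 137, 158], [65, 191, 156], [50, 125, 141]], [[64, 103, 196], [62, 143, 144], [5, 219, 220], [6, 169, 223], [19, 131, 164], [16, 135, 234]], [[56, 140, 169], [41, 122, 178], [15, 119, 215], [17, 129, 240], [17, 130, 240], [16, 132, 237]], [[16, 112, 245], [15, 125, 244], [16, 130, 239], [16, 131, 236], [17, 129, 193], [16, 133, 130]], [[16, 132, 243], [16, 132, 197], [17, 132, 181], [17, 131, 134], [17, 125, 122], [16, 126, 144]]]
[(211, 174, np.float64(74.4)), (212, 174, np.float64(72.4))]
t 19.25 grasp pt [0.5537 0.0449 0.0547] gap 0.0084 F [-9.7  0.4  4.9] q [ 0.04  0.75 -0.25  1.86  0.32  0.58 -0.48]
az -3.65 shift cm [0.09 0.1  0.04] shift in target axes [ 0.15  0.09 -0.21] turn deg [ 0.91 -0.15  0.24]
```

The pad is now about 8 mm in (pointer at 74.4 mm jig x, mid-green), wrist about 10.5 N, down-load halved. Holding 2 s more, then handing in.

```bash
python3 hold.py 40 | grep -v '\[\[\['; python3 -c "
from h import *
print(robot.finish_job())"
```

```text
19.3 [0.5562 0.0454 0.2093] [-10.9  -0.1   4.9]
19.6 [0.5562 0.0454 0.2094] [-9.9  0.5  5.1]
19.9 [0.5562 0.0454 0.2094] [-10.9   0.7   4.9]
20.2 [0.5562 0.0454 0.2094] [-11.2   0.6   5.2]
20.5 [0.5562 0.0454 0.2094] [-9.5  0.2  5.5]
20.8 [0.5562 0.0454 0.2093] [-11.6  -0.3   3.7]
21.1 [0.5562 0.0454 0.2094] [-11.    0.3   4.9]
[(211, 174, np.float64(74.4)), (212, 174, np.float64(72.4))]
the job is handed in; nothing more can be done
None
```

The red-knobbed pin is fully home in the fork and lug. The drawer is gripped by the middle of its green wall and still being pressed against the pad. I handed the job in at about 21 s; no verdict was reported.

**Last checks:**
- **Force:** it held steady for about 2 s at roughly 10.5 N along x at the wrist, with the arm still. The gripper also pressed down with about 5 N.
- **Pad travel:** about 8 mm by my fork and jig measurements and 8.5 mm (±2) by the pointer, which is in the green.
- **Drawer:** the gripper was about 0.15° off my measured jig direction, about 1 mm off the centre line, and pitched about 0.9°. That is inside the limits as long as the drawer follows the gripper. I did not measure the drawer itself after the last nudge.
- **Pin:** the collar was seen resting on the fork top, with 14 N of reaction when it seated. It was still home in the last picture I viewed.

**What disagreed or went wrong:**
- **Purple pin knocked over:** while carrying the red pin I tipped over the purple look-alike, probably with the red pin's nose. It stayed on the table, clear of the job, and is not one of the things whose movement fails the run. The listed items looked untouched where they were in view, but I did not measure them at the end.
- **Camera offset:** the side camera read some heights about 4–6 mm low. I relied on the top view, the board outline and contact force instead.

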